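# Stock a parts bin and press its label holder home

## Task

Put the rubber dust-blower bulb away in the deep parts bin: lower it in gently, without dropping it, and let go of it on the bin's floor. Then take the white label holder out of its wooden block, slide it from above behind the metal lip on the bin's front and push it down against the sprung seat until it is fully home. Finish still holding it pressed home with the gripper, because it springs up again when let go, and leave the multimeter, the solder spool and the jar where they are.

Things in the scene. Friction and masses are not known exactly. Their poses are not given: they have to be found in the camera images.
- bulb_center (a point): Black rubber dust-blower bulb, loose, about 60 g: round body 49 mm across at its widest, flat foot 28 mm across, short nozzle 10 mm across on top, 60 mm tall in all. It stands upright on the bench. This point is on its axis, 27 mm above its foot, at its widest.
- bin: Grey plastic parts bin, open on top, fixed to the bench, turned by up to 0.3 rad. Outside 150 mm (its x) by 160 mm (its y), walls and floor 4 mm thick. The back and side walls are 90 mm high; the front wall (its +x side, away from the robot) is 60 mm high, its top 12 mm leaning into the bin by 0.5 rad. The origin is the centre of its underside; z up.
- slot (a point): Label slot on the bin's front, open on top: a gap 10 mm (x) by 62 mm (y) between front wall and a 4 mm aluminium lip; axes as the bin's. The point is the gap's centre, 48 mm above the bench; above it wall and lip flare apart by 0.5 rad each, to 60 mm above the bench and a mouth about 22 mm wide. The top of the sprung seat in the slot lies 18 mm below the point, 28 mm when fully pressed.
- seat (a joint): How far the sprung steel seat in the slot is pressed down, m: 0 untouched, 0.010 at its stop. The spring pushes up with about 3 N at 0, rising evenly to about 10 N at 0.010. At 0.010 the label holder's foot stands 20 mm above the bench and the holder is fully home.
- holder_mid (a point): White label holder, loose, about 35 g: a flat upright plate 6 mm thick (its x), 50 mm wide (its y), 90 mm tall (its z), alike on both faces, so it may go in either way round. A paper card shows on both faces, 36 to 56 mm above its foot. It stands upright in the wooden block. This point is its middle, 45 mm above its foot; the top 30 mm are free to grip across the thickness.
- stand: Wooden block 50 mm (x) by 84 mm (y) by 30 mm tall, fixed, with a slot 8 mm by 56 mm, 22 mm deep, in which the label holder stands upright; the holder is lifted straight up. The origin is the centre of its underside; axes parallel to those of the holder.
- meter: Red and black multimeter lying flat, 75 by 150 by about 45 mm, to be left alone. Origin at the centre of its underside.
- spool: White spool of solder standing on its flange, 60 mm across, 42 mm tall, to be left alone. Origin at the centre of its underside.
- jar: Small clear jar with a black lid, 52 mm across, 75 mm tall, to be left alone. Origin at the centre of its underside.
Not all that is in view belongs to the job. Of the things shaped like the bin, the grey one is meant.

How it is judged:
By the outcome, as a careful person would: the job done as asked, in the order asked, and still so for the second after the job is handed in, while the arm keeps its last pose, push and grip.
It also fails if it takes over 58 s, if anything falls off the work surface, if the arm or the gripper's body presses on something with over 40 N, if the wrist force passes 120 N, or if a joint passes its speed limit or range.

## Robot

A 6-joint arm with a two-finger parallel gripper is mounted at the origin on the work surface. World frame = base frame: x ahead of the robot, y to its left, z up, the work surface at z = 0. Lengths are in m, angles in rad, forces in N, time in s.
With the tool pointing down it reaches from about 0.25 to 0.775 m from the base axis. Payload 4 kg.
Tool frame: the origin (TCP) lies at the centre of the arm's flange, where the gripper is bolted on; the fingertips stand 199 mm ahead of it and the grasp point (between the pads) lies 180 mm ahead of it; z points along the fingers, y is the line along which they close (so a half turn about z gives the same grasp; the last joint's range is limited). The gripper opens to 94 mm and grips with 3 to 60 N. Pads are 16 mm wide; open, the fingers measure 119 mm over their backs; the gripper's body (75 mm by 177 mm) begins 78 mm behind the grasp point.
Start: joints at [1.039, 0.087, 1.371, -0, 1.684, -0.103], TCP at [0.229, 0.5, 0.405] pointing down, gripper open.
Joint ranges: [-3.1, 3.1], [-0.76, 2.03], [0.27, 2.55], [-1.08, 4.22], [0.17, 2.65], [-2.57, 2.57]. Speed limits (rad/s): [2.79, 2.79, 3.14, 3.14, 3.14, 3.14].

## Interface

Orientations are given as [roll, pitch, yaw] about the fixed x, y, z axes, in that order (R = Rz(yaw) Ry(pitch) Rx(roll)).
In Python, from bench import robot, eyes, models gives the robot as it stands.
- The arm moves only by the tool step_arm, never from a script. Its argument "commands" is a list that holds one entry, the list of rows, each a list of 7 numbers: the shift along the tool's x, y, z in mm, then the turn, a rotation vector about the tool's x, y, z in rad, then the finger opening in mm, from 0 to 94. In form: [[[tx, ty, tz, wx, wy, wz, gripper], ...]]. A call has 1 to 20 rows; each row shifts and turns the commanded pose from where the row before left it, along the tool's axes as they then stand; what a row does not reach is not made up. A row lasts 1/8 s, in which the tool goes at most 62.5 mm and 10.7 degrees, less where a joint would pass 70% of its speed; a pose out of reach is approached as far as the arm can. A call is refused whole if a number of a shift passes 62.5 or a number of a turn 0.188, either way. A call with a gripper value outside its range is refused whole. The fingers move at their own pace and stop on an object; the grip force is fixed at half the most. Time passes only in rows, so rows that do not move let the fingers close. It gives the time, the measured TCP pose, the force, the opening and the grip force at its end, in the units of the state.
- robot.get_obs(): the state, without advancing time (a new reading comes with each control period).
- eyes.snapshot(name): name is "side" or "top" or "wrist"; returns a dict with "color" (384x512x3 uint8, red, green, blue), "camera_matrix" (3x3 intrinsics, pixels), "eye" and "rotation" of the camera in the world; the wrist camera has in their place "tool_from_camera" (4x4, takes a point from camera to tool coordinates, whose origin is the TCP and whose axes are the flange's). Camera axes: x right, y up, looking along -z (the intrinsics and any distortion apply to the point x, -y, -z); pixel columns grow to the right and rows downward; lengths in m; the calibration is good to about 2 mm. The wrist camera is an equidistant fisheye: a pixel r from the principal point sees the ray r / f radians off the axis. A picture is of the moment at which its call begins: read the wrist's pose just before it. There is no depth.
- robot.close_job(): hands the job in; it is judged then, once.
Trained networks look in a picture, given as the dict that the camera call returned (one of the last four; its "shot" number tells which), for a name from the list of things; names that differ only in an ending like _2 or _b are one class to them, and where a whole thing is asked for, a point or a joint stands for the part that bears it (a point fixed in the world has none). Each returns a list of dicts, best first, with "confidence" (0 to 1); they miss things now and then, are a little off and sometimes report something else, mostly with a low value. They report only what shows in the picture. A call takes as long as a camera call. They do not tell look-alikes from the thing itself.
- models.masks_of(picture, query): "mask" (384x512 bool, what is visible of it) and "xy" ([column, row] in pixels, amid what is visible of it).
- models.tip_of(picture, query): "xy" ([column, row] in pixels: a listed point, or the origin of a listed thing).
The state is a dict: "time": time; "joint_positions": joint angles; "qvel": joint speeds; "joint_torque": joint torques, N m; "tool_pos": TCP position; "ee_rot": TCP orientation; "wrist_force": force on the tool from outside, world axes, zero at the start; "wrist_torque": the same for the moment, N m; "width": finger opening in m; "finger_force": force on a finger pad.
Only numpy, scipy, OpenCV 4.12 (cv2) and the standard library are available. Lean on these libraries where they do the work, as an engineer would, in place of code of your own. Each camera call takes 0.05 s, during which the arm holds its last target. There are 200 camera calls.

## Working session

There is one attempt and no reset: what is moved stays moved. The work goes in short steps, Python scripts to look and compute and a tool call to move; the robot and the scene stay as the last step left them, time stands still between calls to the robot, and variables do not carry over. Pictures are saved under pics/ and viewed, at most 10 in all, crops included, and the job is handed in when it is done.

Besides the shell and the picture viewer there is one more tool, called after "Request:" by a JSON object that holds its "api" and its "payload". step_arm: Moves the arm, as the interface text tells. Its arguments: {"type":"object","properties":{"commands":{"type":"array"}},"required":["commands"]}

```bash
mkdir -p pics; ls; cat > h.py <<'E'
import numpy as np, cv2
from scipy.spatial.transform import Rotation as R
from bench import robot, eyes, models
def ray(p,xy):
    K=p["camera_matrix"]; d=np.array([(xy[0]-K[0,2])/K[0,0],-(xy[1]-K[1,2])/K[1,1],-1.])
    return np.array(p["eye"]),np.array(p["rotation"])@d
def onz(p,xy,z):
    e,d=ray(p,xy); return e+d*(z-e[2])/d[2]
def proj(p,X):
    c=np.array(p["rotation"]).T@(np.array(X)-p["eye"]); K=p["camera_matrix"]
    return np.array([K[0,2]+K[0,0]*c[0]/-c[2],K[1,2]+K[1,1]*-c[1]/-c[2]])
def tri(p1,a,p2,b):
    A=[];r=[]
    for p,x in((p1,a),(p2,b)):
        e,d=ray(p,x); d=d/np.linalg.norm(d); M=np.eye(3)-np.outer(d,d); A.append(M); r.append(M@e)
    return np.linalg.lstsq(np.vstack(A),np.hstack(r),rcond=None)[0]
def save(n,im): cv2.imwrite("pics/"+n+".png",cv2.cvtColor(im,cv2.COLOR_RGB2BGR))
E
python3 - <<'E'
from h import *
t=eyes.snapshot("top"); s=eyes.snapshot("side")
print({k:v for k,v in t.items() if k!="color"},{k:v for k,v in s.items() if k!="color"})
save("top0",t["color"]);save("side0",s["color"])
print(robot.get_obs())
for q in ["bulb_center","bin","slot","holder_mid","stand","meter","spool","jar"]:
  a=models.tip_of(t,q);b=models.tip_of(s,q)
  print(q,[(np.round(x["xy"]),round(x["confidence"],2)) for x in a],[(np.round(x["xy"]),round(x["confidence"],2)) for x in b])
  for x in a:
    for y in b: print("   ",np.round(tri(t,x["xy"],s,y["xy"]),3), np.round(np.linalg.norm(proj(s,tri(t,x["xy"],s,y["xy"]))-y["xy"]),1))
E
```

```text
pics
{'camera_matrix': array([[359.08960212,   0.        , 260.07166244],
       [  0.        , 359.08960212, 191.65059782],
       [  0.        ,   0.        ,   1.        ]]), 'eye': array([0.40013565, 0.05372901, 1.03338761]), 'rotation': array([ 0.13364773,  0.00385362, -1.60024367]), 'shot': 1} {'camera_matrix': array([[383.30126208,   0.        , 252.57177222],
       [  0.        , 383.30126208, 191.44349675],
       [  0.        ,   0.        ,   1.        ]]), 'eye': array([ 0.18767437, -0.63727267,  0.88364321]), 'rotation': array([ 0.76770241,  0.01749094, -0.4638853 ]), 'shot': 2}
{'time': 0.1, 'joint_positions': array([ 1.03887179e+00,  8.78369860e-02,  1.37208975e+00, -9.67842566e-08,
        1.68360992e+00, -1.03108510e-01]), 'qvel': array([-0.00044691, -0.00152123, -0.00370615,  0.00091413, -0.00017824,
       -0.00153051]), 'joint_torque': array([ 1.51073546e-03, -3.41250980e+01, -3.03301120e+01,  7.19389133e-02,
        3.04292841e-02, -9.29384987e-05]), 'tool_pos': array([0.22863797, 0.5001009 , 0.40365175]), 'ee_rot': array([-3.13965897e+00, -1.99992228e-04,  2.71277642e+00]), 'wrist_force': array([ 0.51563914, -0.72756508,  0.04546069]), 'wrist_torque': array([-0.01216946, -0.02813109,  0.01501598]), 'finger_force': 0.0, 'width': 0.09403311798630357}
bulb_center [(array([400., 179.]), 0.66), (array([143., 149.]), 0.19)] [(array([340., 308.]), 0.65)]Traceback (most recent call last):
  File "<stdin>", line 10, in <module>
  File "h.py", line 11, in proj
    return np.array([K[0,2]+K[0,0]*c[0]/-c[2],K[1,2]+K[1,1]*-c[1]/-c[2]])
                                   ~^^^
IndexError: invalid index to scalar variable.
```

Rotation is roll-pitch-yaw; fix.

```bash
sed -i 's/np.array(p\["rotation"\])/rot(p)/' h.py; cat >> h.py <<'E'
def rot(p): return R.from_euler("xyz",p["rotation"]).as_matrix()
E
python3 - <<'E'
from h import *
t=eyes.snapshot("top"); s=eyes.snapshot("side")
print(rot(t).round(2).tolist())
for q in ["bulb_center","bin","slot","holder_mid","stand","meter","spool","jar"]:
  a=models.tip_of(t,q);b=models.tip_of(s,q)
  print(q,[(np.round(x["xy"]),round(x["confidence"],2)) for x in a],[(np.round(x["xy"]),round(x["confidence"],2)) for x in b])
  for x in a:
    for y in b: print("   ",np.round(tri(t,x["xy"],s,y["xy"]),3), np.round(np.linalg.norm(proj(s,tri(t,x["xy"],s,y["xy"]))-y["xy"]),1))
E
```

```text
[[-0.03, 0.99, -0.13], [-1.0, -0.03, 0.0], [-0.0, 0.13, 0.99]]
bulb_center [(array([398., 177.]), 0.59)] [(array([338., 307.]), 0.66)]
    [ 0.559 -0.334  0.032] 2.5
bin [(array([358., 274.]), 0.81), (array([214., 215.]), 0.72), (array([397., 178.]), 0.28)] [(array([222., 324.]), 0.72), (array([226., 188.]), 0.67)]
    [ 0.295 -0.22  -0.019] 0.1
    [ 0.35  -0.132  0.347] 10.0
    [ 0.508  0.363 -1.295] 10.7
    [ 0.481  0.186 -0.   ] 1.6
    [ 0.407 -0.286  0.156] 64.6
    [ 0.429 -0.178  0.395] 39.8
slot [(array([375., 250.]), 0.97), (array([220., 184.]), 0.96)] [(array([248., 176.]), 0.65), (array([343., 310.]), 0.57), (array([255., 310.]), 0.56)]
    [ 0.391 -0.155  0.382] 8.5
    [ 0.447 -0.307  0.081] 47.0
    [ 0.367 -0.255  0.048] 1.4
    [0.558 0.165 0.041] 0.7
    [ 0.838  0.124 -0.908] 39.5
    [ 0.702  0.312 -1.209] 10.0
holder_mid [(array([309., 200.]), 0.56)] [(array([275., 238.]), 0.61)]
    [ 0.511 -0.084  0.036] 1.6
stand [] [(array([271., 245.]), 0.65)]
meter [(array([292., 116.]), 0.67), (array([311., 200.]), 0.39)] [(array([336., 207.]), 0.57)]
    [ 0.758 -0.046  0.   ] 1.6
    [ 0.566 -0.118  0.165] 36.1
spool [(array([143., 148.]), 0.95)] [(array([247., 133.]), 0.64)]
    [0.668 0.391 0.022] 1.8
jar [(array([129., 252.]), 0.74)] [(array([274., 234.]), 0.64), (array([170., 155.]), 0.6)]
    [ 0.503  0.294 -0.181] 61.7
    [ 0.378  0.433 -0.002] 0.3
```

View pics/top0.png

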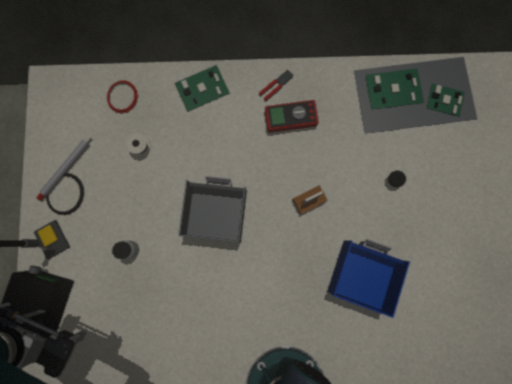

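View pics/side0.png

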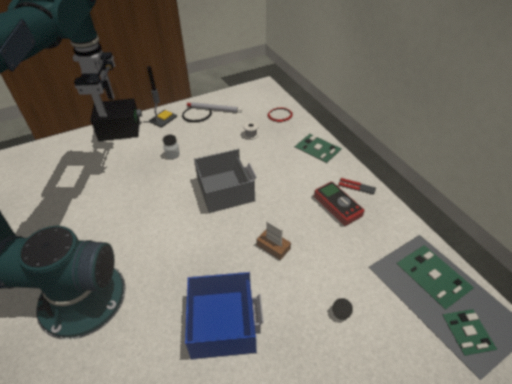

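Grey bin at top (214,215) and blue bin at (368,275) have the same shape, and the task means the grey one. Two things are dark and round from above. The one at (397,179) is bulb-like and stands alone. The one at (123,250) has a clear body under a black lid, so it is the jar. I'll confirm with one enlarged crop while I start moving toward the bin.

```bash
cat >> h.py <<'E'
def go(x,y,z,yaw):
    o=robot.get_obs(); p=o["tool_pos"]; Rt=R.from_euler("xyz",o["ee_rot"]); 
    T=R.from_euler("xyz",[np.pi,0,yaw]); 
    print("pos",p.round(4),"rpy",np.array(o["ee_rot"]).round(4),"t",o["time"],"F",np.round(o["wrist_force"],1))
    print("shift mm (current axes)",(Rt.inv().apply(np.array([x,y,z])-p)*1e3).round(1),"rotvec",(Rt.inv()*T).as_rotvec().round(4))
E
python3 - <<'E'
from h import *
s=cv2.imread("pics/side0.png"); t=cv2.imread("pics/top0.png")
f=lambda im,x,y,r: cv2.resize(im[y-r:y+r,x-r:x+r],(290,290),interpolation=cv2.INTER_CUBIC)
cv2.imwrite("pics/crop.png",np.vstack([np.hstack([f(s,342,310,25),f(s,170,148,25)]),np.hstack([f(t,214,215,45),f(t,368,275,45)])]))
E
```

```text
(no output)
```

View pics/crop.png

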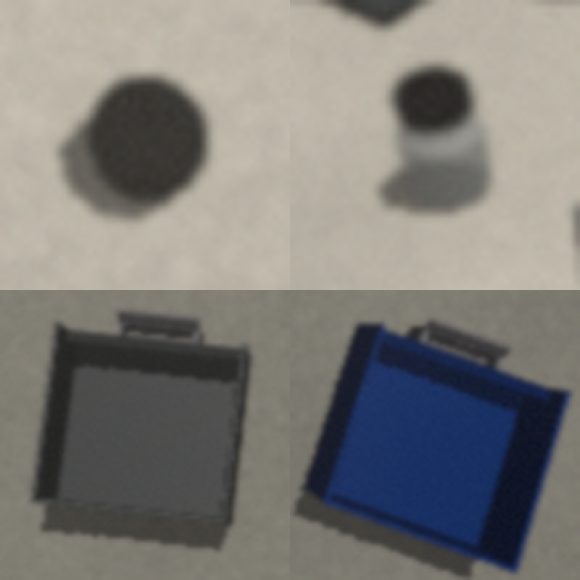

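Request:
{"api": "step_arm", "payload": {"commands": [[[-46,-34,0,0,0,0,94],[-46,-34,0,0,0,0,94],[-46,-34,0,0,0,0,94],[-46,-34,0,0,0,0,94],[-46,-34,0,0,0,0,94],[-46,-34,0,0,0,0,94],[-46,-34,0,0,0,0,94],[-46,-34,0,0,0,0,94],[0,0,0,0,0,0.177,94],[0,0,0,0,0,0.177,94],[0,0,0,0,0,0.177,94],[0,0,0,0,0,0.177,94],[0,0,0,0,0,0.177,94],[0,0,0,0,0,0.177,94],[0,0,0,0,0,0.177,94],[0,0,0,0,0,0,94]]]}}

```text
time: 3.1
tool_pos: [0.4502, 0.0998, 0.4048]
ee_rot: [3.141, -0.0, 1.476]
wrist_force: [0.2, 1.0, 0.0]
width: 0.094
finger_force: 0.0
```

The crop settles it: upper left is the all-dark round bulb, upper right the jar with its clear body, and lower left the grey bin, with the blue decoy at lower right. Next is a wrist look.

```bash
cat >> h.py <<'E'
def wshot():
    o=robot.get_obs(); w=eyes.snapshot("wrist"); T=np.eye(4)
    T[:3,:3]=R.from_euler("xyz",o["ee_rot"]).as_matrix(); T[:3,3]=o["tool_pos"]; w["W"]=T@np.array(w["tool_from_camera"]); return w
def won(w,xy,z):
    K=w["camera_matrix"]; u=(xy[0]-K[0,2])/K[0,0]; v=(xy[1]-K[1,2])/K[1,1]; th=np.hypot(u,v); k=np.sin(th)/max(th,1e-9)
    d=w["W"][:3,:3]@np.array([u*k,-v*k,-np.cos(th)]); e=w["W"][:3,3]; return e+d*(z-e[2])/d[2]
def wproj(w,X):
    c=w["W"][:3,:3].T@(np.atleast_2d(X)-w["W"][:3,3]).T; x,y,z=c[0],-c[1],-c[2]; r=np.hypot(x,y); th=np.arctan2(r,z); K=w["camera_matrix"]
    return np.c_[K[0,2]+K[0,0]*th*x/r,K[1,2]+K[1,1]*th*y/r]
Z=dict(bulb_center=.027,bin=0,slot=.048,holder_mid=.053,stand=0,meter=0,spool=0,jar=0)
def look(w,qs=Z):
    for q in qs:
        print(q,[(np.round(a["xy"],1).tolist(),round(a["confidence"],2),won(w,a["xy"],Z[q]).round(4)[:2].tolist()) for a in models.tip_of(w,q)])
E
python3 - <<'E'
from h import *
w=wshot(); save("w1",w["color"]); np.save("w1W.npy",w["W"]); print(w["camera_matrix"],w["tool_from_camera"].round(3), [k for k in w])
look(w)
E
```

```text
[[297.31863964   0.         258.57302266]
 [  0.         297.31863964 185.19977131]
 [  0.           0.           1.        ]] [[ 0.     0.974  0.227  0.065]
 [ 1.    -0.     0.001  0.001]
 [ 0.001  0.227 -0.974  0.019]
 [ 0.     0.     0.     1.   ]] ['color', 'camera_matrix', 'tool_from_camera', 'shot', 'W']
bulb_center []
bin [([273.7, 99.4], 0.71, [0.4785, 0.186])]
slot [([344.5, 105.7], 0.97, [0.5572, 0.1709])]
holder_mid [([313.9, 307.8], 0.91, [0.509, -0.092]), ([346.0, 104.9], 0.22, [0.5576, 0.1716])]
stand [([308.5, 285.4], 0.64, [0.5094, -0.0879])]
meter [([450.8, 237.5], 0.82, [0.7566, -0.0431]), ([314.2, 303.7], 0.46, [0.5178, -0.1246])]
spool []
jar []
```

View pics/w1.png

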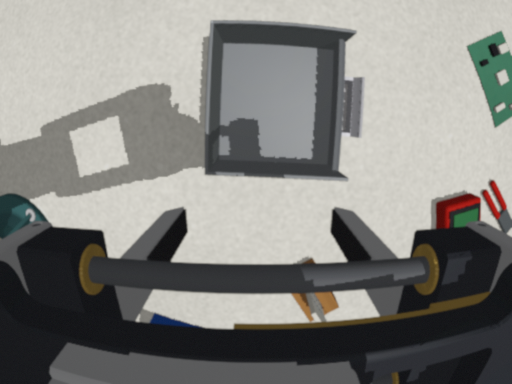

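The view shows the grey bin around (275,100), its lip and slot at (352,105), and the holder in its block at (313,290). Everything agrees with the first measurements. Next I go to the bulb and stop beyond it, so the wrist camera sees it.

Request:
{"api": "step_arm", "payload": {"commands": [[[-55,17.5,0,0,0,0,94],[-55,17.5,0,0,0,0,94],[-55,17.5,0,0,0,0,94],[-55,17.5,0,0,0,0,94],[-55,17.5,0,0,0,0,94],[-55,17.5,0,0,0,0,94],[-55,17.5,0,0,0,0,94],[-55,17.5,0,0,0,0,94],[-55,17.5,0,0,0,0,94],[0,0,30,0,0,0,94],[0,0,30,0,0,0,94],[0,0,0,0,0,0,94]]]}}

```text
time: 5.05
tool_pos: [0.5587, -0.4081, 0.3404]
ee_rot: [-3.135, -0.005, 1.474]
wrist_force: [-0.3, 0.3, 0.0]
width: 0.094
finger_force: 0.0
```

```bash
python3 - <<'E'
from h import *
w=wshot(); save("w2",w["color"])
look(w,["bulb_center"])
for m in models.masks_of(w,"bulb_center"): print(m["confidence"],m["xy"],won(w,m["xy"],.035),m["mask"].sum())
X=won(w,models.tip_of(w,"bulb_center")[0]["xy"],.027)
go(X[0],X[1],.28,1.47); go(X[0],X[1],.207,1.47)
E
```

```text
bulb_center [([256.4, 110.9], 0.91, [0.5622, -0.3352])]
0.76 [256.3, 111.1] [ 0.56216055 -0.33561468  0.035     ] 1876
pos [ 0.5594 -0.4081  0.3471] rpy [3.1386e+00 2.0000e-03 1.4742e+00] t 5.25 F [-1.  -0.   0.1]
shift mm (current axes) [72.9 -4.4 66.9] rotvec [0.003  0.002  0.0042]
pos [ 0.5594 -0.4081  0.3471] rpy [3.1386e+00 2.0000e-03 1.4742e+00] t 5.25 F [-1.  -0.   0.1]
shift mm (current axes) [ 73.1  -4.6 139.9] rotvec [0.003  0.002  0.0042]
```

View pics/w2.png

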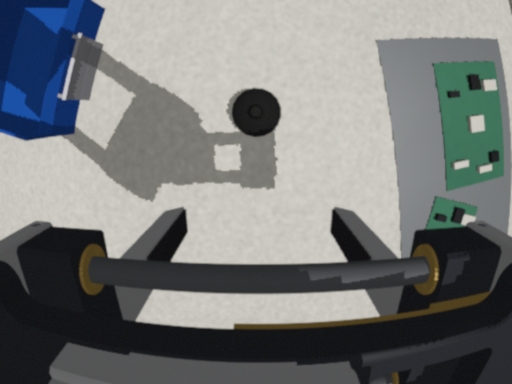

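The bulb is clear of other things at pixel (256,111), with its nozzle centred. I move over it, go down and close.

Request:
{"api": "step_arm", "payload": {"commands": [[[36.5,-2,0,0,0,0,94],[36.5,-2,0,0,0,0,94],[0,0,40,0,0,0,94],[0,0,40,0,0,0,94],[0,0,30,0,0,0,94],[0,0,20,0,0,0,94],[0,0,8,0,0,0,94],[0,0,0,0,0,0,94],[0,0,0,0,0,0,40],[0,0,0,0,0,0,40],[0,0,0,0,0,0,40],[0,0,0,0,0,0,40],[0,0,0,0,0,0,40],[0,0,0,0,0,0,40]]]}}

```text
time: 7.0
tool_pos: [0.5621, -0.3351, 0.2067]
ee_rot: [-3.141, -0.0, 1.474]
wrist_force: [-0.0, -0.7, 0.4]
width: 0.0479
finger_force: 30.0
```

Request:
{"api": "step_arm", "payload": {"commands": [[[0,0,-20,0,0,0,40],[0,0,-40,0,0,0,40],[0,0,-45,0,0,0,40],[0,0,-45,0,0,0,40],[0,0,-40,0,0,0,40],[51,-13.3,0,0,0,0,40],[51,-13.3,0,0,0,0,40],[51,-13.3,0,0,0,0,40],[51,-13.3,0,0,0,0,40],[51,-13.3,0,0,0,0,40],[51,-13.3,0,0,0,0,40],[51,-13.3,0,0,0,0,40],[51,-13.3,0,0,0,0,40],[51,-13.3,0,0,0,0,40],[51,-13.3,0,0,0,0,40],[0,0,0,0,0,0.094,40],[0,0,0,0,0,0,40],[0,0,0,0,0,0,40]]]}}

```text
time: 9.25
tool_pos: [0.4792, 0.185, 0.3975]
ee_rot: [3.141, -0.0, 1.38]
wrist_force: [-0.8, -0.1, -1.1]
width: 0.0477
finger_force: 30.0
```

```bash
python3 - <<'E'
from h import *
t=eyes.snapshot("top"); s=eyes.snapshot("side"); save("s2",s["color"][90:250,130:330].repeat(3,0).repeat(3,1))
go(.4785,.186,.211,1.38)
o=robot.get_obs(); print(o["width"],o["finger_force"])
E
```

```text
pos [0.4793 0.1848 0.3971] rpy [ 3.1411e+00 -3.0000e-04  1.3793e+00] t 9.35 F [ 0.2 -0.8 -0. ]
shift mm (current axes) [  1.   -1.2 186.1] rotvec [ 0.0005 -0.0003 -0.0007]
0.047462685690779986 29.999751560389996
```

View pics/s2.png

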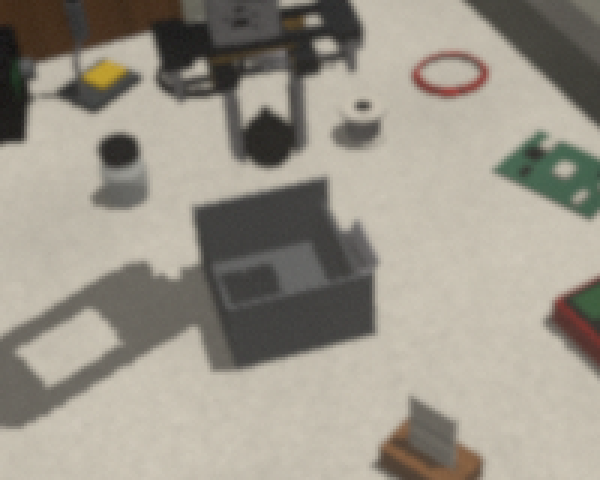

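The bulb hangs upright between the fingers above the grey bin, at crop pixel (268,140). I lower it, slowing near the floor.

Request:
{"api": "step_arm", "payload": {"commands": [[[0,0,35,0,0,0,40],[0,0,45,0,0,0,40],[0,0,45,0,0,0,40],[0,0,25,0,0,0,40],[0,0,12,0,0,0,40],[0,0,8,0,0,0,40],[0,0,5,0,0,0,40],[0,0,3,0,0,0,40],[0,0,3,0,0,0,40],[0,0,2,0,0,0,40],[0,0,1,0,0,0,40],[0,0,0,0,0,0,40],[0,0,0,0,0,0,40]]]}}

```text
time: 10.98
tool_pos: [0.4792, 0.1854, 0.2128]
ee_rot: [3.141, -0.0, 1.38]
wrist_force: [0.1, 0.2, 0.4]
width: 0.0477
finger_force: 30.0
```

Request:
{"api": "step_arm", "payload": {"commands": [[[0,0,1,0,0,0,40],[0,0,0.5,0,0,0,40],[0,0,0.5,0,0,0,40],[0,0,0,0,0,0,40]]]}}

```text
time: 11.48
tool_pos: [0.4792, 0.1854, 0.2107]
ee_rot: [3.142, -0.0, 1.38]
wrist_force: [-0.1, -0.7, -0.6]
width: 0.0476
finger_force: 30.0
```

Request:
{"api": "step_arm", "payload": {"commands": [[[0,0,0.5,0,0,0,40],[0,0,0.5,0,0,0,40],[0,0,0,0,0,0,40]]]}}

```text
time: 11.85
tool_pos: [0.4792, 0.1855, 0.2106]
ee_rot: [3.141, -0.0, 1.38]
wrist_force: [-2.5, -0.4, 5.0]
width: 0.0475
finger_force: 30.0
```

That is contact: 5 N upward at the expected height. I open partway, let the bulb settle and go straight up.

Request:
{"api": "step_arm", "payload": {"commands": [[[0,0,0,0,0,0,54],[0,0,0,0,0,0,62],[0,0,0,0,0,0,72],[0,0,0,0,0,0,76],[0,0,0,0,0,0,76],[0,0,-10,0,0,0,76],[0,0,-30,0,0,0,76],[0,0,-45,0,0,0,76],[0,0,-45,0,0,0,76],[0,0,-45,0,0,0,76],[0,0,-15,0,0,0,76]]]}}

```text
time: 13.22
tool_pos: [0.4794, 0.1855, 0.4039]
ee_rot: [3.135, -0.003, 1.38]
wrist_force: [0.5, -0.1, 0.8]
width: 0.0759
finger_force: 0.0
```

Request:
{"api": "step_arm", "payload": {"commands": [[[-41,13,0,0,0,0,94],[-41,13,0,0,0,0,94],[0,0,0,0,0,0,94],[0,0,0,0,0,0,94]]]}}

```text
time: 13.72
tool_pos: [0.489, 0.1002, 0.3987]
ee_rot: [-3.14, -0.0, 1.38]
wrist_force: [-0.0, 0.4, -0.5]
width: 0.0939
finger_force: 0.0
```

```bash
python3 - <<'E'
from h import *
w=wshot(); save("w3",w["color"]); look(w,["bulb_center","bin","slot","holder_mid","stand"])
# fit bin yaw: predict outline & overlay
im=w["color"].copy()
X=won(w,models.tip_of(w,"slot")[0]["xy"],.048); B=won(w,models.tip_of(w,"bin")[0]["xy"],0); print("yaw",np.arctan2(X[1]-B[1],X[0]-B[0]),np.linalg.norm((X-B)[:2]))
for m in models.masks_of(w,"bin")[:1]:
  mk=m["mask"].astype(np.uint8); print(m["confidence"],mk.sum()); np.save("binmask.npy",mk)
import pickle; pickle.dump(w,open("w3.pkl","wb"))
save("w3c",cv2.resize(im[:240,150:450],(800,640))[:600])
E
```

```text
bulb_center [([234.6, 102.6], 0.58, [0.4769, 0.1869])]
bin []
slot [([311.2, 105.1], 0.94, [0.5616, 0.1674])]
holder_mid [([299.7, 308.1], 0.97, [0.5089, -0.0872])]
stand [([297.4, 285.5], 0.69, [0.5121, -0.0844])]Traceback (most recent call last):
  File "<stdin>", line 5, in <module>
IndexError: list index out of range
```

```bash
python3 - <<'E'
import cv2
im=cv2.imread("pics/w3.png")[0:200,140:390]; cv2.imwrite("pics/w3c.png",cv2.resize(im,None,fx=3,fy=3,interpolation=cv2.INTER_CUBIC))
E
```

```text
(no output)
```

View pics/w3c.png

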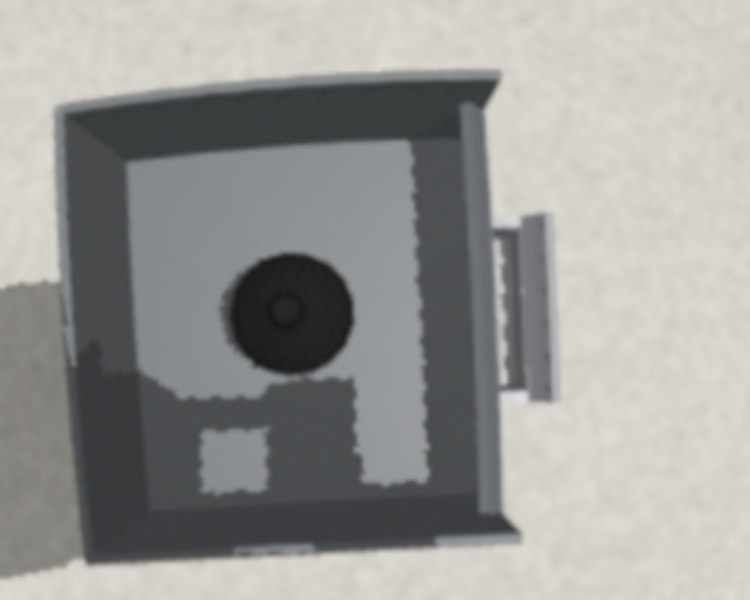

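The bulb stands upright in the middle of the grey bin, at crop (292,312). The bin's top corners are clear enough to work out the yaw.

```bash
cat > w3fit.py <<'E'
from h import *
E
python3 - <<'E'
from h import *
w=wshot()  # arm has not moved since w3
f=lambda x,y,z: won(w,(140+x/3-.33,y/3-.33),z)
c=[f(58,106,.09),f(88,562,.09),f(521,538,.09),f(500,72,.09),f(552,213,.06),f(558,402,.06)]
for a in c: print(a.round(4))
P=np.array([a[:2] for a in c[:4]])
M=np.array([[-75,80],[-75,-80],[75,-80],[75,80]])/1e3
A,B=P-P.mean(0),M; th=np.arctan2((B[:,0]*A[:,1]-B[:,1]*A[:,0]).sum(),(B*A).sum()); cs,sn=np.cos(th),np.sin(th); Rm=np.array([[cs,-sn],[sn,cs]])
print("yaw",th,"centre",P.mean(0),"res mm",((A-B@Rm.T)*1e3).round(1).tolist(),"slot",P.mean(0)+.080*np.array([cs,sn]))
d=c[4]-c[5]; print("lip yaw",np.arctan2(-d[0],d[1]),np.linalg.norm(d))
go(.509,-.175,.36,1.38)
E
```

```text
[0.4197 0.2703 0.09  ]
[0.3976 0.1137 0.09  ]
[0.5448 0.0939 0.09  ]
[0.5664 0.2498 0.09  ]
[0.5811 0.2028 0.06  ]
[0.5708 0.1341 0.06  ]
yaw -0.13754826424868521 centre [0.48213061 0.18192547] res mm [[0.9, -1.2], [0.8, 0.7], [-0.7, 1.5], [-1.0, -1.0]] slot [0.56137502 0.17095628]
lip yaw -0.1482886899468112 0.06946260508734484
pos [0.4891 0.1004 0.3997] rpy [ 3.1415e+00 -2.0000e-04  1.3805e+00] t 14.175 F [-0.2  0.8  0.2]
shift mm (current axes) [-266.7   71.6   39.7] rotvec [ 0.0001 -0.0002  0.0005]
```

Request:
{"api": "step_arm", "payload": {"commands": [[[-55,14,0,0,0,0,94],[-55,14,0,0,0,0,94],[-55,14,0,0,0,0,94],[-55,14,0,0,0,0,94],[-46,14,0,0,0,0,94],[0,0,30,0,0,0,94],[0,0,20,0,0,0,94],[0,0,0,0,0,0,94],[0,0,0,0,0,0,94]]]}}

```text
time: 15.3
tool_pos: [0.5076, -0.1744, 0.3507]
ee_rot: [3.14, 0.0, 1.38]
wrist_force: [-0.1, 0.6, 0.4]
width: 0.0938
finger_force: 0.0
```

```bash
python3 - <<'E'
from h import *
w=wshot(); look(w,["holder_mid","stand"])
save("w4",w["color"]); x,y=np.array(models.tip_of(w,"holder_mid")[0]["xy"]).astype(int)
x0,y0=max(x-60,0),max(y-55,0); print(x0,y0)
save("w4c",cv2.resize(w["color"][y0:y0+110,x0:x0+130],None,fx=5,fy=5,interpolation=cv2.INTER_CUBIC))
E
```

```text
holder_mid [([243.2, 95.2], 0.63, [0.5109, -0.0875])]
stand [([244.9, 97.7], 0.57, [0.5103, -0.0863])]
183 40
```

View pics/w4c.png

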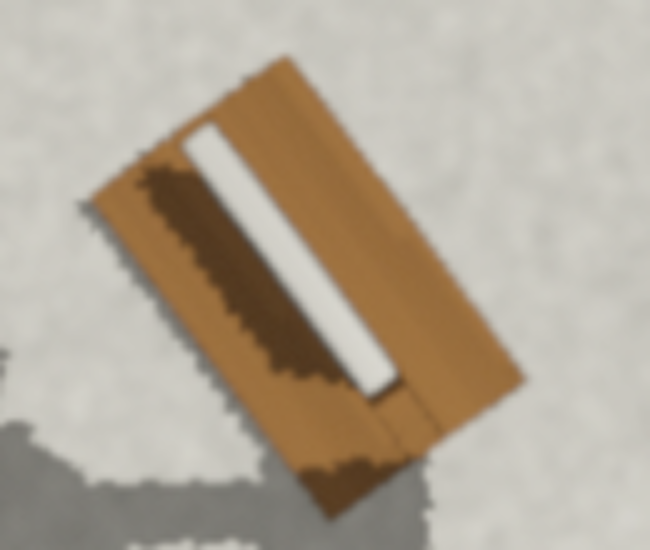

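```bash
python3 - <<'E'
from h import *
w=wshot()
f=lambda x,y,z: won(w,(183+x/5-.4,40+y/5-.4),z)[:2]
H=np.array([f(183,147,.098),f(210,122,.098),f(400,378,.098),f(372,398,.098)])
B=np.array([f(90,200,.03),f(287,57,.03),f(525,378,.03),f(330,520,.03)])
for n,P in(("H",H),("B",B)):
  l=(P[1]+P[0]-P[2]-P[3])/2; print(n,P.mean(0).round(4),"len",np.linalg.norm(l),"plate normal yaw",np.arctan2(-l[0],l[1]), "w",np.linalg.norm(P[1]-P[0]))
c=H.mean(0); l=(H[1]+H[0]-H[2]-H[3])/2; yaw=np.arctan2(l[1],l[0]); print("tool yaw",yaw)
go(c[0],c[1],.32,yaw); go(c[0],c[1],.267,yaw)
E
```

```text
H [ 0.5114 -0.088 ] len 0.05035853172266122 plate normal yaw 0.43786271136872346 w 0.005782096224756342
B [ 0.5108 -0.0874] len 0.08215656166941795 plate normal yaw 0.43866501872545965 w 0.04936248331501437
tool yaw 2.00865903816362
pos [ 0.5076 -0.1743  0.3507] rpy [3.1397e+00 3.0000e-04 1.3802e+00] t 15.55 F [ 0.4 -0.3 -0.6]
shift mm (current axes) [ 85.5 -12.7  30.7] rotvec [ 0.0017  0.0009 -0.6285]
pos [ 0.5076 -0.1743  0.3507] rpy [3.1397e+00 3.0000e-04 1.3802e+00] t 15.55 F [ 0.4 -0.3 -0.6]
shift mm (current axes) [ 85.5 -12.8  83.7] rotvec [ 0.0017  0.0009 -0.6285]
```

Request:
{"api": "step_arm", "payload": {"commands": [[[43,-6.5,0,0,0,0,40],[42.5,-6,0,0,0,0,40],[0,0,0,0,0,-0.157,40],[0,0,0,0,0,-0.157,40],[0,0,0,0,0,-0.157,40],[0,0,0,0,0,-0.157,40],[0,0,0,0,0,0,40],[0,0,20,0,0,0,40],[0,0,30,0,0,0,40],[0,0,24,0,0,0,40],[0,0,10,0,0,0,40],[0,0,0,0,0,0,40],[0,0,0,0,0,0,40]]]}}

```text
time: 17.18
tool_pos: [0.5118, -0.0883, 0.267]
ee_rot: [3.14, 0.001, 2.007]
wrist_force: [-0.0, -0.4, 0.2]
width: 0.0399
finger_force: 0.0
```

Request:
{"api": "step_arm", "payload": {"commands": [[[0,0,0,0,0,0,12],[0,0,0,0,0,0,7],[0,0,0,0,0,0,2],[0,0,0,0,0,0,2],[0,0,0,0,0,0,2],[0,0,0,0,0,0,2]]]}}

```text
time: 17.92
tool_pos: [0.5114, -0.0881, 0.2658]
ee_rot: [3.141, 0.0, 2.008]
wrist_force: [0.0, 0.1, 0.9]
width: 0.0059
finger_force: 30.0
```

Request:
{"api": "step_arm", "payload": {"commands": [[[0,0,-10,0,0,0,2],[0,0,-20,0,0,0,2],[0,0,-40,0,0,0,2],[0,0,-40,0,0,0,2],[0,0,-10,0,0,0,2],[0,0,0,0,0,0.1445,2],[0,0,0,0,0,0.1445,2],[0,0,0,0,0,0.1445,2],[0,0,0,0,0,0.1445,2],[44,3,0,0,0,0,2],[44,3,0,0,0,0,2],[44,3,0,0,0,0,2],[44,3,0,0,0,0,2],[0,0,0,0,0,0,2],[0,0,0,0,0,0,2]]]}}

```text
time: 19.8
tool_pos: [0.5478, 0.0841, 0.3845]
ee_rot: [-3.14, 0.001, 1.43]
wrist_force: [-0.4, -0.4, -0.1]
width: 0.0056
finger_force: 30.0
```

```bash
python3 - <<'E'
from h import *
w=wshot(); look(w,["slot","bin","holder_mid"]); o=robot.get_obs(); print(o["width"],o["finger_force"])
x,y=np.array(models.tip_of(w,"slot")[0]["xy"]).astype(int)
x0,y0=max(x-60,0),max(y-60,0); print(x0,y0); a=cv2.resize(w["color"][y0:y0+110,x0:x0+130],None,fx=5,fy=5,interpolation=cv2.INTER_CUBIC); save("w5c",a)
go(.561,.170,.386,1.43)
E
```

```text
slot [([257.2, 96.1], 0.64, [0.5585, 0.1709])]
bin [([191.4, 97.1], 0.56, [0.4782, 0.1863])]
holder_mid []
0.005691836430181861 29.99992311000824
197 36
pos [0.5479 0.0834 0.3857] rpy [3.1416e+00 1.0000e-04 1.4281e+00] t 20.05 F [-0.5  0.3 -0.3]
shift mm (current axes) [87.6  0.7 -0.3] rotvec [ 0.      0.0001 -0.0019]
```

View pics/w5c.png

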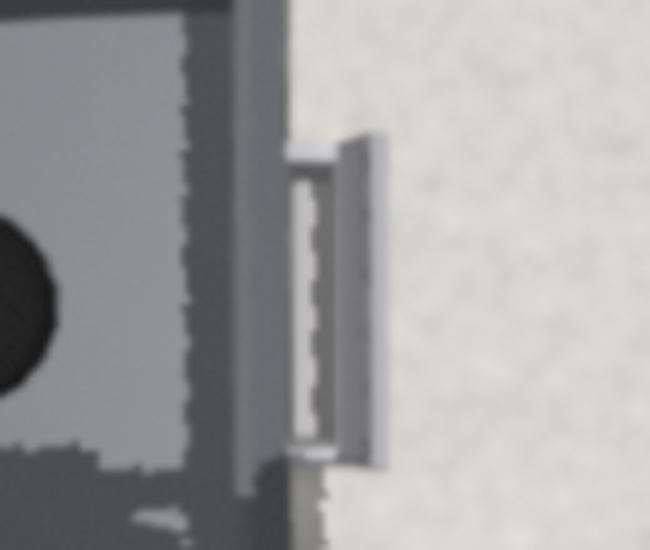

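The slot is square to the camera. The gap spans crop x 289–337 and y 160–445, and the edges are vertical, so the yaw already matches.

```bash
python3 - <<'E'
from h import *
w=wshot()
f=lambda x,y,z: won(w,(197+x/5-.4,36+y/5-.4),z)
P=[f(289,160,.048),f(337,160,.048),f(289,445,.048),f(337,445,.048)]
for p in P: print(p.round(4))
c=np.mean(P,0); print(c.round(4), np.linalg.norm(P[0]-P[2]),np.linalg.norm(P[0]-P[1]))
a,b=f(388,135,.06),f(388,465,.06); d=a-b; print("lip yaw",np.arctan2(-d[0],d[1]))
a,b=f(236,20,.06),f(236,480,.06); d=a-b; print("wall yaw",np.arctan2(-d[0],d[1]))
go(c[0],c[1],.386,1.43)
E
```

```text
[0.5609 0.2016 0.048 ]
[0.571  0.2001 0.048 ]
[0.5521 0.1406 0.048 ]
[0.5623 0.1392 0.048 ]
[0.5616 0.1704 0.048 ] 0.061587441866718544 0.010163349713801633
lip yaw -0.14103927933681376
wall yaw -0.14274411452198008
pos [0.5479 0.0835 0.3857] rpy [ 3.1414 -0.      1.4283] t 20.1 F [ 0.  -0.6  0.1]
shift mm (current axes) [87.9  1.2 -0.3] rotvec [ 0.0002 -0.     -0.0017]
```

Request:
{"api": "step_arm", "payload": {"commands": [[[30,0.4,0,0,0,0,2],[30,0.4,0,0,0,0,2],[28,0.4,0,0,0,0,2],[0,0,0,0,0,0,2],[0,0,20,0,0,0,2],[0,0,30,0,0,0,2],[0,0,15,0,0,0,2],[0,0,6,0,0,0,2],[0,0,4,0,0,0,2],[0,0,4,0,0,0,2],[0,0,4,0,0,0,2],[0,0,0,0,0,0,2]]]}}

```text
time: 21.6
tool_pos: [0.5615, 0.1714, 0.3026]
ee_rot: [3.142, 0.0, 1.43]
wrist_force: [0.8, -0.7, -0.3]
width: 0.006
finger_force: 30.0
```

```bash
python3 - <<'E'
from h import *
go(.5616,.1704,.278,1.43)
E
```

```text
pos [0.5615 0.1714 0.3026] rpy [3.1415 0.     1.4299] t 21.6 F [ 0.8 -0.7 -0.3]
shift mm (current axes) [-1.   0.2 24.6] rotvec [ 0.0001  0.     -0.0001]
```

Foot is in the gap (z≈0.045) with no side force. I push down in small steps, watching for the seat at TCP 0.288 and home at 0.278.

Request:
{"api": "step_arm", "payload": {"commands": [[[0,0,5,0,0,0,2],[0,0,5,0,0,0,2],[0,0,3,0,0,0,2],[0,0,3,0,0,0,2],[0,0,2,0,0,0,2],[0,0,0,0,0,0,2]]]}}

```text
time: 22.35
tool_pos: [0.5614, 0.1714, 0.2853]
ee_rot: [3.142, -0.0, 1.43]
wrist_force: [-2.9, -0.2, 4.5]
width: 0.0058
finger_force: 30.0
```

Request:
{"api": "step_arm", "payload": {"commands": [[[0,0,2,0,0,0,2],[0,0,2,0,0,0,2],[0,0,2,0,0,0,2],[0,0,1,0,0,0,2],[0,0,1,0,0,0,2],[0,0,0,0,0,0,2]]]}}

```text
time: 23.1
tool_pos: [0.5614, 0.1714, 0.2782]
ee_rot: [3.141, -0.0, 1.43]
wrist_force: [-3.6, -0.3, 8.3]
width: 0.0059
finger_force: 30.0
```

Request:
{"api": "step_arm", "payload": {"commands": [[[0,0,1,0,0,0,2],[0,0,0.5,0,0,0,2],[0,0,0,0,0,0,2],[0,0,0,0,0,0,2]]]}}

```text
time: 23.6
tool_pos: [0.5614, 0.1714, 0.2777]
ee_rot: [3.14, -0.0, 1.43]
wrist_force: [-5.0, -1.0, 11.4]
width: 0.0059
finger_force: 30.0
```

Request:
{"api": "step_arm", "payload": {"commands": [[[0,0,1,0,0,0,2],[0,0,0.5,0,0,0,2],[0,0,0,0,0,0,2],[0,0,0,0,0,0,2]]]}}

```text
time: 24.1
tool_pos: [0.5614, 0.1714, 0.2776]
ee_rot: [3.14, -0.001, 1.43]
wrist_force: [-6.5, -1.1, 16.1]
width: 0.006
finger_force: 30.0
```

```bash
python3 - <<'E'
from h import *
s=eyes.snapshot("side")
go(.5616,.1704,.278,1.43)
save("s3",cv2.resize(s["color"][110:230,180:320],None,fx=5,fy=5,interpolation=cv2.INTER_CUBIC))
E
```

```text
pos [0.5614 0.1714 0.2777] rpy [ 3.1397e+00 -7.0000e-04  1.4299e+00] t 24.15 F [-8.  -1.1 17. ]
shift mm (current axes) [-1.   0.4 -0.3] rotvec [ 0.0019 -0.0007 -0.0001]
```

View pics/s3.png

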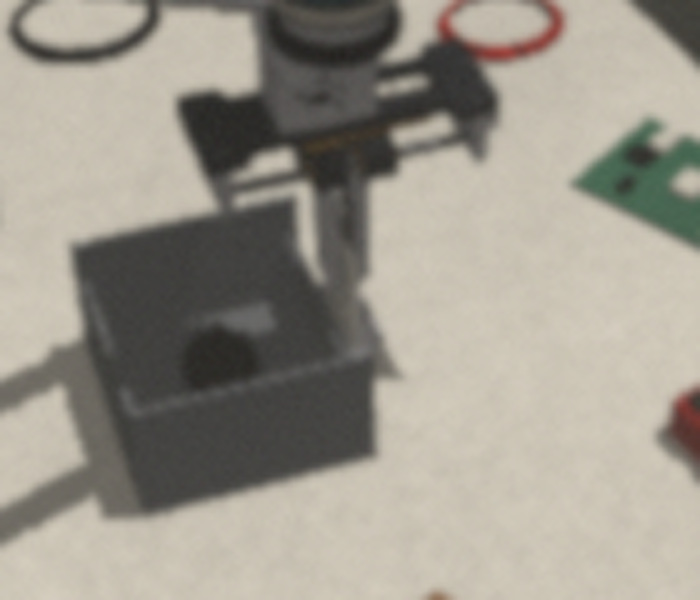

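The holder is in the slot behind the lip and the bulb is standing in the bin. The press is on its hard stop: z stays at the predicted 0.278 m while force rises from 11 to 17 N, above the 10 N spring. I hand it in while still holding.

```bash
python3 -c "
from bench import robot
print(robot.close_job())"
```

```text
the job is handed in; nothing more can be done
None
```

I set the bulb down gently and released it on the grey bin's floor, then slid the label holder into the slot and pressed it to the seat's stop; I handed the job in at about 24 s with the gripper still holding it down at about 17 N.

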